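# Test the latching transmit stop on a radio desk

## Task

Test the transmit stop on the desk: press the red mushroom button on the yellow box in until it latches, then take the fingers off it so that it stays in by itself. Then twist it clockwise, seen from above, by pushing with the fingertips against one face of its raised fin, until the button springs back out, and let it go so that the fin swings back. Do not pinch the fin between the fingers, do not pick anything up, and leave everything else on the desk where it stands.

Things in the scene. Friction and masses are not known exactly. Their poses are not given: they have to be found in the camera images.
- stop_box: Yellow stop box, 100 x 100 mm and 60 mm tall, screwed to the desk on a 112 mm square dark plate; it does not move. Origin: centre of its underside, on the button's axis; z up. At rest the button's fin lies along this frame's y axis.
- head: The red mushroom button head on top of the box: cap 64 mm across and 15 mm thick with a fin across its top. Origin: centre of the cap's underside, on the vertical press-and-twist axis, 76 mm above the desk when out. The frame goes down and turns with the button: z up, y along the fin.
- fin_top (a point): Centre of the fin's flat white top, on the button's axis, 34.5 mm above the origin of head, so 110.5 mm above the desk when the button is out. The fin is 12 mm thick (along x), 60 mm long (along y) and stands 20 mm above the top of the cap. The frame turns with the button: z up, y along the fin.
- fin_near: The half of the red fin on the head's -x side: a plate 6 x 60 x 17 mm, origin at its middle, y along the fin. Its outer face is 6 mm from the axis. At the fin's +y end a push on this face towards +x twists the button clockwise.
- fin_far: The half of the red fin on the head's +x side: a plate 6 x 60 x 17 mm, origin at its middle, y along the fin. Its outer face is 6 mm from the axis. At the fin's -y end a push on this face towards -x twists the button clockwise. Force on both halves' faces at once counts as pinching.
- plunger (a joint): How far the button is pressed in, m: 0 out, 0.012 at the stop. A spring pushes it out (about 3 N at the start, up to about 9 N to press fully). Past about 0.009 it latches and then rests at 0.008 to 0.0085 when let go; if let go sooner it springs out again.
- twist (a joint): Twist of the button, rad: 0 at rest, grows clockwise seen from above to 0.9 at the stop. A light spring turns it back to 0 (under 0.06 N m, so 2 to 3 N at 25 mm from the axis). A latched button is freed at about 0.5 to 0.6 and springs out 8 to 8.5 mm upwards; a finger over the cap may meet it.
- adapter: Bystander: brass and steel coaxial adapter, 26 mm across, 30 mm tall, standing beside the stop box. Origin: centre of its underside.
- scanner: Bystander: black handheld scanner lying on its back, 125 x 60 x 32 mm, with a 90 mm aerial on its +x end. Origin: centre of the case's underside.
- pen_cup: Bystander: blue ceramic pen cup, 76 mm across, 90 mm tall, with pens up to 140 mm. Origin: centre of its underside.
- bins: Bystander: stack of three round plastic bins (blue, white, green), 104 mm across, 104 mm tall. Origin: centre of its underside.
- mug: Bystander: white mug, 80 mm across, 92 mm tall. Origin: centre of its underside.
- screwdriver: Bystander: screwdriver with an orange handle, 190 mm long, lying on the desk along its own x axis, handle to -x.

How it is judged:
By the outcome, as a careful person would: the job done as asked, in the order asked, and still so for the second after the job is handed in, with the robot touching nothing.
It also fails if it takes over 45 s, if anything falls off the work surface, if the arm or the gripper's body presses on something with over 40 N, if the wrist force passes 120 N, or if a joint passes its speed limit or range.

## Robot

A 6-joint arm with a two-finger parallel gripper is mounted at the origin on the work surface. World frame = base frame: x ahead of the robot, y to its left, z up, the work surface at z = 0. Lengths are in m, angles in degrees, forces in N, time in s.
With the tool pointing down it reaches from about 0.25 to 0.725 m from the base axis. Payload 9.7 kg.
Tool frame: the origin (TCP) lies at the very end of the fingers, on their centre line; the grasp point (between the pads) lies 19 mm behind it (bot.grip_depth is the distance from the TCP to the grasp point, in m); z points along the fingers, y is the direction in which the jaws open and shut (so a half turn about z gives the same grasp; the last joint's range is limited). The gripper opens to 85 mm and grips with 20 to 120 N. Pads are 22 mm wide; open, the fingers measure 114 mm over their backs; the gripper's body (76 mm by 85 mm) begins 54 mm behind the grasp point. The pads swing forward as they close: fully open they stand 13 mm farther back than shut.
Start: joints at [66.921, 4.979, 10.078, 95.1, 0, 90], TCP at [0.216, 0.506, 0.231] pointing down, gripper open.
Joint ranges: [-179.16, 179.16], [-48.56, 103.87], [-65.8, 70.77], [-126.05, 130.52], [-82.76, 87.17], [-180, 180]. Speed limits (degrees/s): [127.2, 127.2, 147.25, 180, 180, 180].

## Interface

Orientations are given as [roll, pitch, yaw] about the fixed x, y, z axes, in that order (R = Rz(yaw) Ry(pitch) Rx(roll)).
In Python, from workcell import bot, viewer gives the robot as it stands.
- The arm moves only by the tool arm_command, never from a script. Its argument "motion" is a list of rows, each a list of 3 entries, a list of its own where there are three numbers: the opening, from 0 (shut) to 1 (fully open), then the shift along the tool's x, y, z in units of 60 mm (1.0 is 60 mm), then the turn, a rotation vector about the tool's x, y, z in units of 6 degrees (1.0 is 6 degrees). A call has 1 to 12 rows; each row shifts and turns the commanded pose from where the row before left it, along the tool's axes as they then stand; what a row does not reach is not made up. A row lasts 1/8 s, in which the tool goes at most 62.5 mm and 10.7 degrees, less where a joint would pass 70% of its speed; a pose out of reach is approached as far as the arm can. A call is refused whole if a number of a shift passes 1 or a number of a turn 1, either way. A call with a gripper value outside its range is refused whole. The fingers move at their own pace and stop on an object; "newtons" is the grip in N (left out, the last holds). Time passes only in rows, so rows that do not move let the fingers close. It gives the time, the measured TCP pose, the force and the opening at its end, in the units of the state.
- bot.get_obs(): the state, without advancing time (a new reading comes with each control period).
- viewer.camera(name): name is "scene" or "top" or "wrist"; returns the picture (420x560x3 uint8, blue, green, red); there is no depth.
- viewer.calibration(name): a dict with "fx", "fy", "cx", "cy" (pixels), "T" (4x4, takes a point from camera to world coordinates). Camera axes: x right, y down, z forward; pixel columns grow to the right and rows downward; lengths in m; the calibration is good to about 2 mm. A picture is of the moment at which its call begins: read the wrist's pose just before it. calibration takes no time and is no camera call; for the wrist camera it gives the pose at the moment of the call.
- bot.job_done(): hands the job in, once; it reports no verdict.
The state is a dict: "time": time; "q": joint angles; "qd": joint speeds; "joint_efforts": joint torques, N m; "ee_pos": TCP position; "tcp_rot": TCP orientation; "wrist_force": force on the tool from outside, world axes, zero at the start; "torque": the same for the moment, N m; "opening": finger opening in m.
Only numpy, scipy, OpenCV 4.12 (cv2) and the standard library are available. Lean on these libraries where they do the work, as an engineer would, in place of code of your own. Each camera call takes 0.05 s, during which the arm holds its last target.

## Working session

There is one attempt and no reset: what is moved stays moved. The work goes in short steps, Python scripts to look and compute and a tool call to move; the robot and the scene stay as the last step left them, time stands still between calls to the robot, and variables do not carry over. Pictures are saved under pics/ and viewed, and the job is handed in when it is done.

Besides the shell and the picture viewer there is one more tool, called by a JSON object that holds its "fn" and its "kwargs", one argument or row to a line. arm_command: Moves the arm, as the interface text tells. Its arguments: {"type":"object","properties":{"motion":{"type":"array"},"newtons":{"type":"number"}},"required":["motion"]}

```bash
mkdir -p pics
python3 - <<'E'
from workcell import bot, viewer
import cv2
o=bot.get_obs();print({k:o[k] for k in('time','ee_pos','tcp_rot','wrist_force','opening')})
for n in('scene','top','wrist'):
    cv2.imwrite(f'pics/{n}0.png',viewer.camera(n)); c=viewer.calibration(n);print(n,c)
E
```

```text
{'time': 0.0, 'ee_pos': array([0.21548678, 0.50577216, 0.23057989]), 'tcp_rot': array([-1.79923587e+02, -7.59308768e-04,  1.56922474e+02]), 'wrist_force': array([-0.32315859, -0.12365518, -0.91915082]), 'opening': 0.08522417264384775}
scene {'fx': 381.15261744765115, 'fy': 381.15261744765115, 'cx': 280.55428386041586, 'cy': 208.86210153867995, 'T': array([[ 0.65720566,  0.40067275, -0.63839021,  1.12430802],
       [ 0.75355493, -0.3665501 ,  0.54570687, -0.47336023],
       [-0.01535212, -0.83970374, -0.54282773,  0.56395645],
       [ 0.        ,  0.        ,  0.        ,  1.        ]])}
top {'fx': 486.9698403067312, 'fy': 486.9698403067312, 'cx': 281.10947603919635, 'cy': 199.88117971595824, 'T': array([[-0.03428653, -0.97776281,  0.20689206,  0.27021892],
       [-0.99939847,  0.03462216, -0.00199932, -0.02172851],
       [-0.00520819, -0.20683616, -0.97836173,  1.38227539],
       [ 0.        ,  0.        ,  0.        ,  1.        ]])}
wrist {'fx': 340.3934412246898, 'fy': 340.3934412246898, 'cx': 285.68753416264786, 'cy': 210.88879460957935, 'T': array([[ 0.3925728 ,  0.88842147,  0.23789469,  0.15571288],
       [ 0.91971985, -0.37881477, -0.10302804,  0.53178548],
       [-0.0014143 ,  0.25924248, -0.96581123,  0.37353058],
       [ 0.        ,  0.        ,  0.        ,  1.        ]])}
```

View pics/scene0.png

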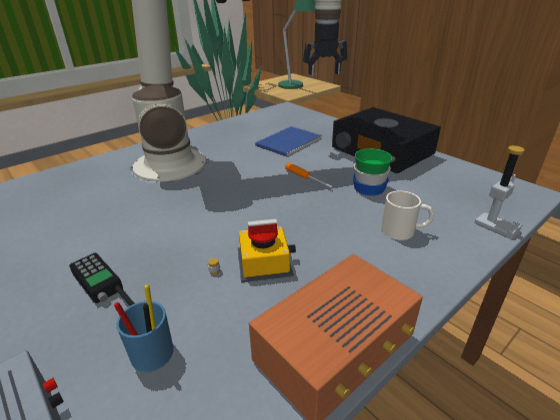

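View pics/top0.png

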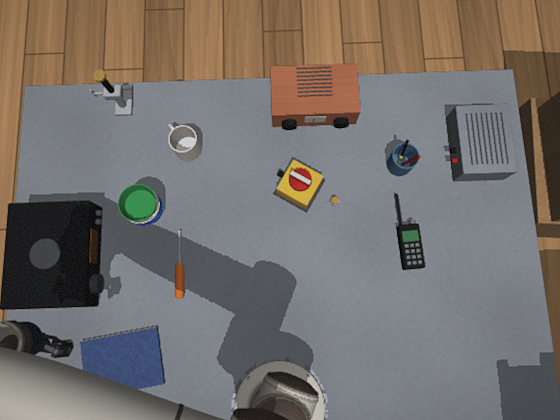

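View pics/wrist0.png

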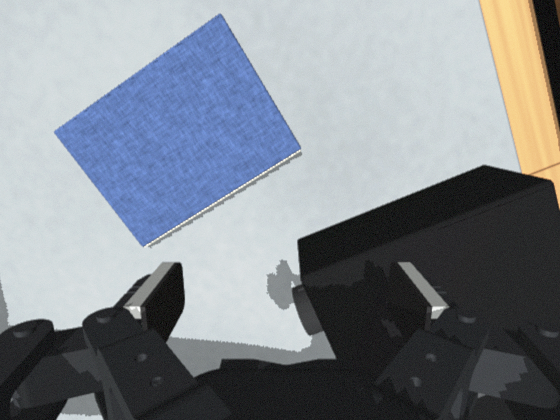

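The scene view shows the yellow box at about (263,250) with its white fin top at (263,224). In the top view the box is at (300,185), with the fin running from upper left to lower right. I'll measure the fin top and the box now.

```bash
cat > h.py <<'E'
from workcell import bot, viewer
import cv2, numpy as np
def ray(c,u,v):
    d=c['T'][:3,:3]@np.array([(u-c['cx'])/c['fx'],(v-c['cy'])/c['fy'],1]); return c['T'][:3,3],d
def onz(c,u,v,z):
    o,d=ray(c,u,v); return o+d*(z-o[2])/d[2]
def proj(c,P):
    T=np.linalg.inv(c['T']); p=T[:3,:3]@np.asarray(P)+T[:3,3]; return c['fx']*p[0]/p[2]+c['cx'],c['fy']*p[1]/p[2]+c['cy']
def fin(im,c,roi,z):
    x0,y0,x1,y1=roi; s=im[y0:y1,x0:x1].astype(int)
    hsv=cv2.cvtColor(im[y0:y1,x0:x1],cv2.COLOR_BGR2HSV)
    m=((hsv[...,1]<70)&(hsv[...,2]>150)).astype(np.uint8)
    n,l,st,ce=cv2.connectedComponentsWithStats(m)
    k=1+np.argmax(st[1:,4]); m=(l==k).astype(np.uint8)
    pts=np.argwhere(m)[:,::-1]+[x0,y0]
    W=np.array([onz(c,u,v,z)[:2] for u,v in pts])
    ct,(w,h),a=cv2.minAreaRect((W*1000).astype(np.float32))
    mu=W.mean(0); e,V=np.linalg.eigh(np.cov((W-mu).T)); d=V[:,1]
    return dict(px=pts.mean(0).round(1),n=len(pts),c=mu.round(4),rect=(np.round(ct,1),round(w,1),round(h,1)),ang=round(np.degrees(np.arctan2(d[1],d[0]))%180,1))
E
python3 - <<'E'
from h import *
for n,roi in(('top',(275,160,325,210)),('scene',(235,205,295,245))):
    im=cv2.imread(f'pics/{n}0.png');c=viewer.calibration(n)
    print(n,fin(im,c,roi,.1105))
    x0,y0,x1,y1=roi
    cv2.imwrite(f'pics/{n}z.png',cv2.resize(im[y0-10:y1+50,x0-10:x1+20],None,fx=7 if n=='top' else 6,fy=7 if n=='top' else 6,interpolation=0)[:600,:800])
    hsv=cv2.cvtColor(im,cv2.COLOR_BGR2HSV)
    m=cv2.inRange(hsv,(20,120,80),(35,255,255)); m[:, :x0-30]=0;m[:,x1+30:]=0;m[:y0-30]=0;m[y1+40:]=0
    if n=='top':
        p=np.argwhere(m)[:,::-1]; W=np.array([onz(c,u,v,.06)[:2]*1000 for u,v in p],np.float32)
        print(cv2.minAreaRect(W))
E
```

```text
top {'px': array([300.1, 176.9]), 'n': 99, 'c': array([ 0.6006, -0.0777]), 'rect': (array([600.7, -77.5]), 60.4, 12.1), 'ang': np.float64(58.3)}
((578.0762939453125, -104.36628723144531), (168.76376342773438, 108.16932678222656), 58.34449768066406)
scene {'px': array([248.9, 220.5]), 'n': 477, 'c': array([ 0.5796, -0.0955]), 'rect': (array([576.5, -99.7]), 106.6, 88.0), 'ang': np.float64(106.2)}
```

View pics/topz.png

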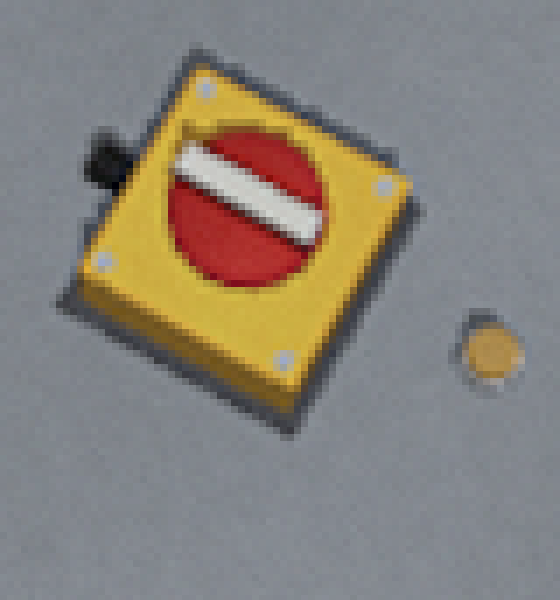

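```bash
cat >> h.py <<'E'
def R(): 
    from scipy.spatial.transform import Rotation as Ro
    return Ro.from_euler('xyz',bot.get_obs()['tcp_rot'],degrees=True).as_matrix()
def goto(P,yaw):
    o=bot.get_obs(); from scipy.spatial.transform import Rotation as Ro
    Rt=Ro.from_euler('xyz',[180,0,yaw],degrees=True); R0=Ro.from_euler('xyz',o['tcp_rot'],degrees=True)
    d=np.array(P)-o['ee_pos']
    print('t',o['time'],'units in cur tool',(R0.inv().apply(d)/.06).round(3),'in final tool',(Rt.inv().apply(d)/.06).round(3),'turn',((R0.inv()*Rt).as_rotvec(degrees=True)/6).round(3))
E
python3 -c "
from h import *
goto([.6006,-.0777,.17],148.3)"
```

```text
t 0.15 units in cur tool [-9.716 -6.43   1.019] in final tool [-10.571  -4.902   1.012] turn [-1.000e-02  1.000e-03  1.437e+00]
```

{"fn": "arm_command", "kwargs": {
  "motion": [
    [0, [0, 0, 0], [0, 0, 0.72]],
    [0, [0, 0, 0], [0, 0, 0.72]],
    [0, [-0.75, -0.35, 0], [0, 0, 0]],
    [0, [-0.75, -0.35, 0], [0, 0, 0]],
    [0, [-0.75, -0.35, 0], [0, 0, 0]],
    [0, [-0.75, -0.35, 0], [0, 0, 0]],
    [0, [-0.75, -0.35, 0], [0, 0, 0]],
    [0, [-0.75, -0.35, 0], [0, 0, 0]],
    [0, [-0.75, -0.35, 0], [0, 0, 0]],
    [0, [-0.75, -0.35, 0], [0, 0, 0]],
    [0, [-0.75, -0.35, 0], [0, 0, 0]],
    [0, [-0.75, -0.35, 0], [0, 0, 0]]
  ],
  "newtons": 30
}}

```text
time: 1.65
ee_pos: [0.4886, 0.0892, 0.2312]
tcp_rot: [180.0, -0.0, 148.3]
wrist_force: [0.7, 0.7, -0.6]
opening: 0.0003
```

```bash
python3 -c "
from h import *
goto([.6006,-.0777,.17],148.3)"
```

```text
t 1.65 units in cur tool [-3.051 -1.384  1.019] in final tool [-3.05  -1.386  1.02 ] turn [ 0.    -0.    -0.004]
```

{"fn": "arm_command", "kwargs": {
  "motion": [
    [0, [-0.75, -0.35, 0], [0, 0, 0]],
    [0, [-0.75, -0.35, 0], [0, 0, 0]],
    [0, [-0.75, -0.35, 0.2], [0, 0, 0]],
    [0, [-0.8, -0.33, 0.4], [0, 0, 0]],
    [0, [0, 0, 0.4], [0, 0, 0]],
    [0, [0, 0, 0], [0, 0, 0]]
  ]
}}

```text
time: 2.4
ee_pos: [0.5991, -0.0762, 0.1688]
tcp_rot: [-179.9, -0.2, 148.2]
wrist_force: [-0.5, -0.0, 0.7]
opening: -0.0001
```

Run:
```python
from h import *
goto([.6006,-.0777,.17],148.3)
for n in('wrist','scene'):
    c=viewer.calibration(n); im=viewer.camera(n); cv2.imwrite(f'pics/{n}1.png',im)
    print(n,proj(c,[.6006,-.0777,.1105]))
```

```text
t 2.4 units in cur tool [-0.034 -0.008 -0.02 ] in final tool [-0.034 -0.008 -0.02 ] turn [-0.017 -0.04  -0.011]
wrist (np.float64(284.76434811396024), np.float64(231.93290358272094))
scene (np.float64(261.85513457143446), np.float64(221.25983645148773))
```

View pics/wrist1.png

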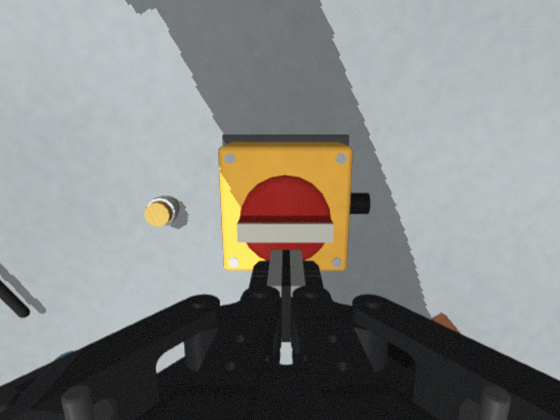

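View pics/scene1.png

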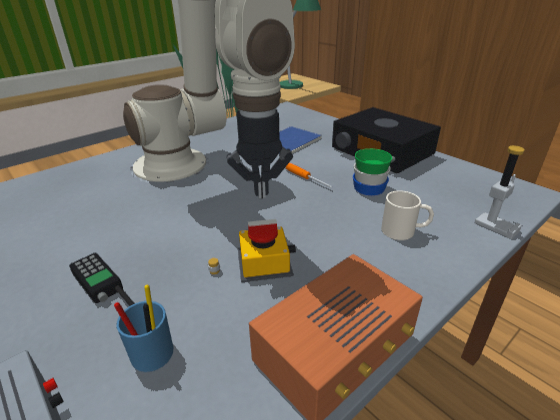

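The wrist view shows the white fin centred at (285,232). The prediction was (285,232), so the pose is confirmed. The shut fingertips are at (287,255), above it. Next I'll descend and press.

{"fn": "arm_command", "kwargs": {
  "motion": [
    [0, [-0.02, 0, 0.4], [0, 0, 0]],
    [0, [0, 0, 0.4], [0, 0, 0]],
    [0, [0, 0, 0.08], [0, 0, 0]],
    [0, [0, 0, 0.04], [0, 0, 0]],
    [0, [0, 0, 0.04], [0, 0, 0]],
    [0, [0, 0, 0.04], [0, 0, 0]],
    [0, [0, 0, 0], [0, 0, 0]]
  ]
}}

```text
time: 3.38
ee_pos: [0.6012, -0.0765, 0.1114]
tcp_rot: [180.0, 0.0, 148.3]
wrist_force: [0.2, 0.4, -0.4]
opening: -0.0002
```

{"fn": "arm_command", "kwargs": {
  "motion": [
    [0, [0, 0, 0.05], [0, 0, 0]],
    [0, [0, 0, 0.05], [0, 0, 0]],
    [0, [0, 0, 0.05], [0, 0, 0]],
    [0, [0, 0, 0.05], [0, 0, 0]],
    [0, [0, 0, 0], [0, 0, 0]]
  ]
}}

```text
time: 4.0
ee_pos: [0.6014, -0.0766, 0.0995]
tcp_rot: [180.0, 0.0, 148.3]
wrist_force: [-0.6, -0.0, 3.6]
opening: 0.0004
```

{"fn": "arm_command", "kwargs": {
  "motion": [
    [0, [0, 0, 0.05], [0, 0, 0]],
    [0, [0, 0, 0], [0, 0, 0]]
  ]
}}

```text
time: 4.25
ee_pos: [0.6017, -0.0766, 0.0984]
tcp_rot: [179.9, 0.1, 148.3]
wrist_force: [-3.6, -0.2, 14.2]
opening: 0.0003
```

Run:
```python
from h import *
print(bot.get_obs()['wrist_force'])
n='wrist';c=viewer.calibration(n); im=viewer.camera(n); cv2.imwrite(f'pics/{n}2.png',im)
im=viewer.camera('scene'); cv2.imwrite('pics/s2.png',cv2.resize(im[160:300,190:340],None,fx=4,fy=4))
```

```text
[-3.58877259 -0.19272438 14.18848502]
```

View pics/wrist2.png

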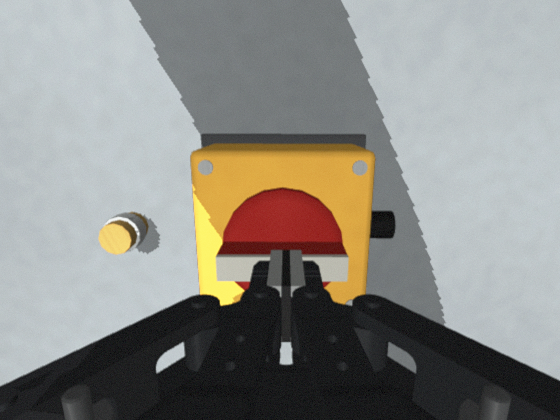

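View pics/s2.png

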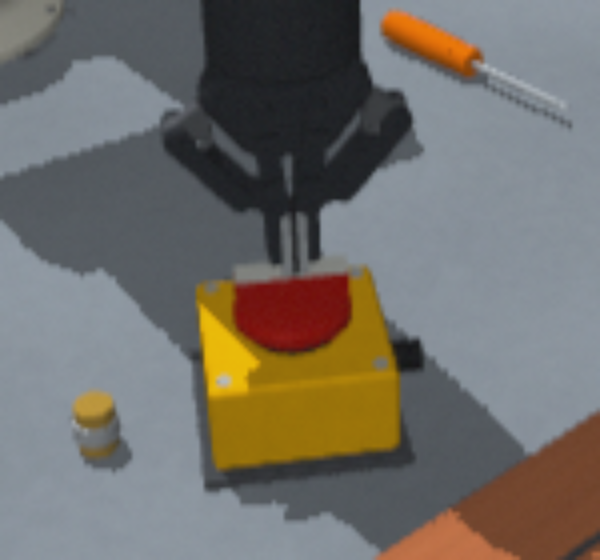

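The force rose to 14 N at z 0.0984 and the cap sits close to the box, so the button is at its stop. Now I'll lift and check that it latched.

{"fn": "arm_command", "kwargs": {
  "motion": [
    [0, [0, 0, -0.1], [0, 0, 0]],
    [0, [0, 0, -0.2], [0, 0, 0]],
    [0, [0, 0, -0.3], [0, 0, 0]],
    [0, [0, 0, 0], [0, 0, 0]]
  ]
}}

```text
time: 4.85
ee_pos: [0.602, -0.0766, 0.1343]
tcp_rot: [179.9, 0.1, 148.3]
wrist_force: [-0.2, 0.3, -0.4]
opening: -0.0001
```

Run:
```python
from h import *
o=bot.get_obs();print(o['ee_pos'],o['wrist_force'])
n='wrist';c=viewer.calibration(n); im=viewer.camera(n); cv2.imwrite(f'pics/{n}3.png',im)
ax=np.array([.6006,-.0777]);d=np.array([np.cos(np.radians(58.3)),np.sin(np.radians(58.3))])
for z in(.1105,.1023):
    print(z,[np.round(proj(c,[*(ax+s*.03*d),z]),1) for s in(-1,1)], np.round(proj(c,[*ax,z]),1))
a=ax-.025*d+.027*np.array([d[1],-d[0]]); goto([*a,.125],148.3)
```

```text
[ 0.60199783 -0.0766442   0.13429721] [-0.15959765  0.26163327 -0.38143162]
0.1105 [array([224.6, 247.7]), array([339.5, 247.5])] [282.1 247.6]
0.1023 [array([227.2, 242.2]), array([337.2, 242. ])] [282.2 242.1]
t 4.9 units in cur tool [-0.445 -0.442  0.136] in final tool [-0.445 -0.442  0.136] turn [ 0.006  0.013 -0.003]
```

View pics/wrist3.png

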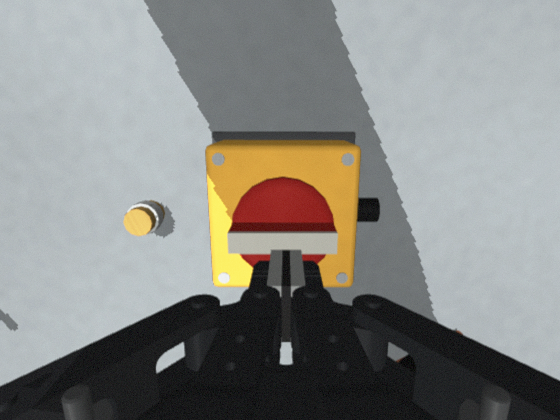

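The fin spans columns 228 to 337 at row 242. That matches the latched prediction (fin top at 0.1023), so the button is staying in. I'll move beside the fin's -y end and lower.

{"fn": "arm_command", "kwargs": {
  "motion": [
    [0, [-0.23, -0.22, 0], [0, 0, 0]],
    [0, [-0.22, -0.22, 0], [0, 0, 0]],
    [0, [0, 0, 0], [0, 0, 0]],
    [0, [0, 0, 0.3], [0, 0, 0]],
    [0, [0, 0, 0.25], [0, 0, 0]],
    [0, [0, 0, 0.1], [0, 0, 0]],
    [0, [0, 0, 0], [0, 0, 0]]
  ]
}}

```text
time: 5.78
ee_pos: [0.6098, -0.1128, 0.0925]
tcp_rot: [-180.0, -0.1, 148.3]
wrist_force: [-0.3, -0.8, 0.5]
opening: -0.0002
```

Run:
```python
from h import *
o=bot.get_obs();print(o['ee_pos'],o['wrist_force'])
im=viewer.camera('wrist'); cv2.imwrite(f'pics/wrist4.png',im)
ax=np.array([.6006,-.0777]);d=np.array([np.cos(np.radians(58.3)),np.sin(np.radians(58.3))])
x=np.array([-d[1],d[0]]); p=o['ee_pos'][:2]-ax; print('rel axis tool x,y mm',1000*p@x,1000*p@d)
```

```text
[ 0.60981654 -0.11283224  0.09254965] [-0.34856017 -0.80340931  0.47620809]
rel axis tool x,y mm -26.302529026236623 -25.047865274667107
```

View pics/wrist4.png

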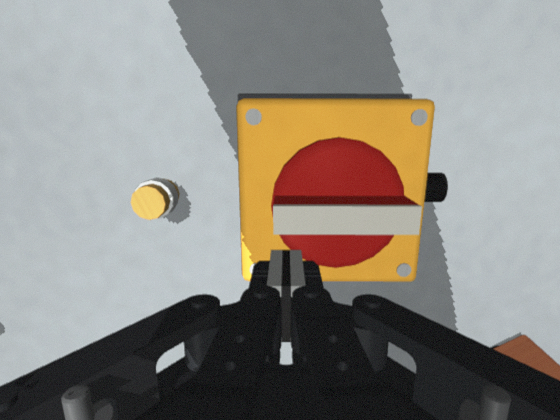

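{"fn": "arm_command", "kwargs": {
  "motion": [
    [0, [0, 0, -0.03], [0, 0, 0]],
    [0, [0.08, 0, 0], [0, 0, 0]],
    [0, [0.08, 0, 0], [0, 0, 0]],
    [0, [0.045, -0.027, 0], [0, 0, 1]],
    [0, [0.045, -0.027, 0], [0, 0, 1]],
    [0, [0.045, -0.027, 0], [0, 0, 1]],
    [0, [0, 0, 0], [0, 0, 0]]
  ]
}}

```text
time: 6.7
ee_pos: [0.5927, -0.107, 0.0954]
tcp_rot: [180.0, 0.0, 130.3]
wrist_force: [1.0, -1.0, 0.9]
opening: 0.0001
```

Run:
```python
from h import *
o=bot.get_obs();print(o['ee_pos'],o['wrist_force'])
im=viewer.camera('wrist'); cv2.imwrite(f'pics/wrist5.png',im)
```

```text
[ 0.59267754 -0.10698199  0.09544637] [ 1.00188102 -0.95668019  0.89766462]
```

View pics/wrist5.png

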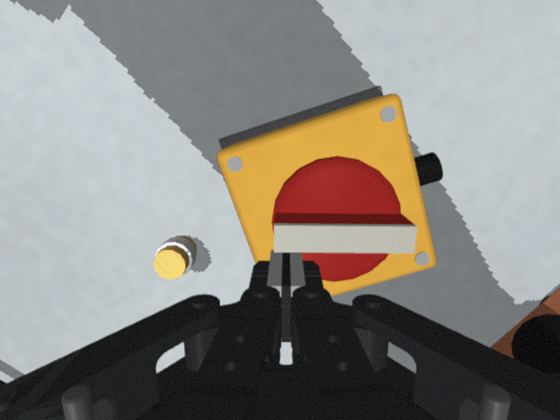

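The fin has turned about 17° with the fingers, and its -y end is against them at (290,245). I'll keep going.

{"fn": "arm_command", "kwargs": {
  "motion": [
    [0, [0.045, -0.027, 0], [0, 0, 1]],
    [0, [0.045, -0.027, 0], [0, 0, 1]],
    [0, [0.045, -0.027, 0], [0, 0, 1]],
    [0, [0, 0, 0], [0, 0, 0]]
  ]
}}

```text
time: 7.25
ee_pos: [0.5842, -0.1031, 0.0953]
tcp_rot: [180.0, 0.0, 112.4]
wrist_force: [0.6, -1.5, 1.8]
opening: -0.0001
```

Run:
```python
from h import *
o=bot.get_obs();print(o['ee_pos'],o['wrist_force'])
c=viewer.calibration('wrist');im=viewer.camera('wrist'); cv2.imwrite(f'pics/wrist6.png',im)
for z in(.1105,.1023): print(np.round(proj(c,[.6006,-.0777,z]),1))
```

```text
[ 0.58418856 -0.10312229  0.09530095] [ 0.59671257 -1.52314706  1.81646421]
[347.1 244.8]
[343.7 237.8]
```

View pics/wrist6.png

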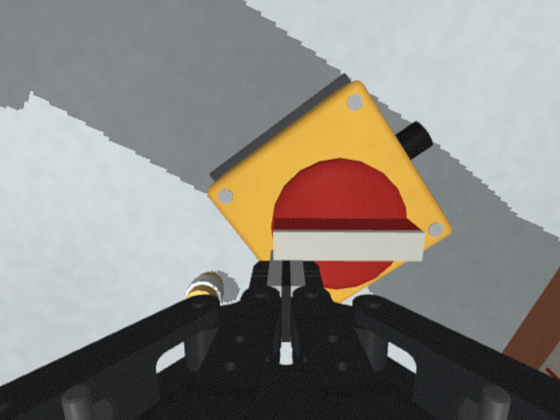

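{"fn": "arm_command", "kwargs": {
  "motion": [
    [0, [0.045, -0.027, 0], [0, 0, 1]],
    [0, [0, 0, 0], [0, 0, 0]],
    [0, [-0.25, 0, 0], [0, 0, 0]],
    [0, [-0.3, 0, 0], [0, 0, 0]],
    [0, [0, 0, -0.5], [0, 0, 0]],
    [0, [0, 0, -0.5], [0, 0, 0]],
    [0, [0, 0, 0], [0, 0, 0]]
  ]
}}

```text
time: 8.18
ee_pos: [0.5922, -0.1343, 0.1575]
tcp_rot: [179.8, 0.1, 106.3]
wrist_force: [-0.2, -0.4, 0.6]
opening: -0.0
```

Run:
```python
from h import *
o=bot.get_obs();print(o['ee_pos'],o['wrist_force'])
for n in('wrist','scene','top'):
    c=viewer.calibration(n);im=viewer.camera(n); cv2.imwrite(f'pics/{n}7.png',im)
    d=np.array([np.cos(np.radians(58.3)),np.sin(np.radians(58.3))])
    for z in(.1105,.1023): print(n,z,[np.round(proj(c,[*(np.array([.6006,-.0777])+s*d),z]),1) for s in(-.03,0,.03)])
    if n=='scene': cv2.imwrite('pics/s7.png',cv2.resize(im[160:300,190:340],None,fx=4,fy=4))
```

```text
[ 0.59216167 -0.13433884  0.15748592] [-0.21850244 -0.36344845  0.59091613]
wrist 0.1105 [array([287.8, 181. ]), array([328.4, 144.8]), array([371.4, 106.6])]
wrist 0.1023 [array([287.7, 178.6]), array([326.7, 143.8]), array([367.8, 107.1])]
scene 0.1105 [array([247.5, 222.8]), array([261.9, 221.3]), array([276. , 219.8])]
scene 0.1023 [array([247.8, 226. ]), array([262. , 224.5]), array([276.1, 223. ])]
top 0.1105 [array([309.8, 182.3]), array([300.1, 176.9]), array([290.4, 171.6])]
top 0.1023 [array([309.7, 183. ]), array([300. , 177.7]), array([290.4, 172.4])]
```

View pics/wrist7.png

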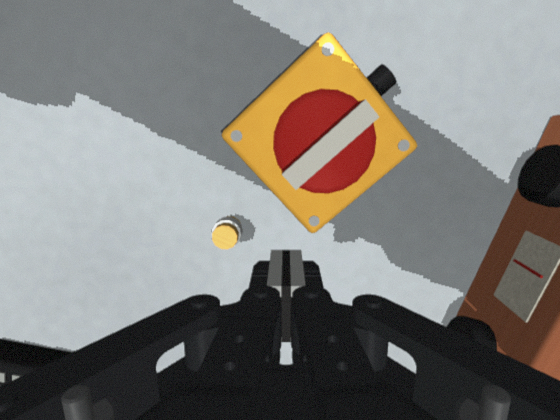

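View pics/s7.png

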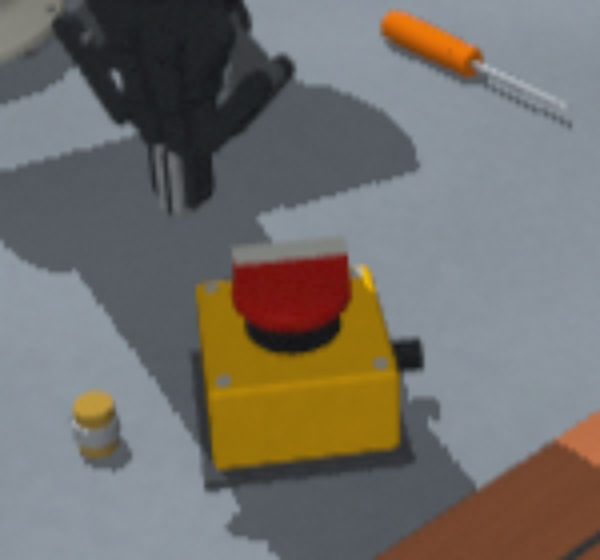

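View pics/scene7.png

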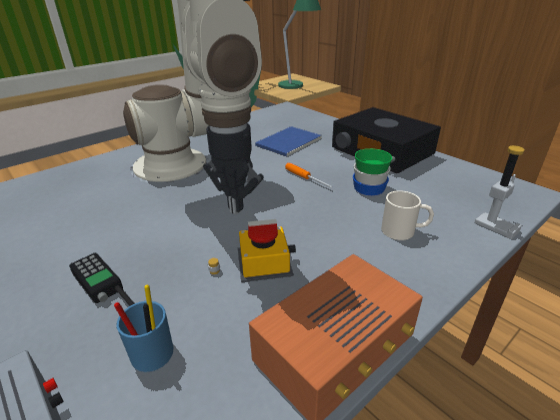

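The button is out: the black collar shows under the cap. The fin is back at its rest angle, with its ends near (288,181) and (371,107) in the wrist view. The other objects have not moved and the fingers are clear.

```bash
python3 -c "
from workcell import bot
print(bot.job_done())"
```

```text
the job is handed in; nothing more can be done
None
```

The transmit stop test is done and handed in at about 8.3 s of the 45 s allowed.

- **Press:** I pressed the fin's top with the shut fingers to the end stop, where the force rose to about 14 N. After lifting off, the wrist picture matched the latched height, so the button stayed in by itself.
- **Twist:** I pushed one face of the fin at its -y end, clockwise through about 42°. The fingers stayed shut throughout, so nothing was pinched. Then I backed off and lifted clear.
- **Last checks:** The final pictures show the button out, with its collar visible, and the fin back at its rest angle. The adapter, scanner, pen cup, bins, mug and screwdriver look unmoved. I judged that by eye from the scene picture rather than measuring it. The wrist force was back to noise level, under 1 N.
- **Doubtful checks:** The press force read only 3.6 N at z 0.0995, lower than expected, so I pressed about 1 mm further. The picture at about 36° of twist suggested the button had sprung out but didn't settle it, so I added 6° to be sure. The first scene-camera measurement of the fin was unusable because its colour mask caught the desk. I used the top view for the fin's pose, and the wrist view confirmed it.

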